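# Tip the drain plate out of the narrow cutlery bin

## Task

Take the drain plate out of the deep narrow cutlery bin: lift it by its handle so that its handle edge tips up first, bring it out over the rim, and lay it down flat in the middle of the dark drying mat. Lower it gently, without dropping it or letting it flop over, and let go. The square bin and its insert are not part of the job.

Things in the scene. Friction and masses are not known exactly. Their poses are not given: they have to be found in the camera images.
- drain_plate: loose steel plate with small holes, 120 (own x) by 64 (y) by 4 mm, 0.25 kg, at first flat on the narrow bin's floor. Origin: underside centre; z up when flat. A folding handle is hinged on it at x = -50 mm (10 mm in from the -x edge), 8 mm above the underside, axis along y. Lifted by the handle it swings by its own weight until it hangs 70 to 85 degrees from flat, +x edge lowest.
- handle_grip (a point): middle of the black head of the plate's handle: head 24 mm wide (plate's y), 14 thick (x), 36 tall, on a 20 mm wide strap; 92 mm from the hinge, 16 mm above the bin's rim at the start. Its z runs along the handle away from the hinge, y along the hinge. The stiff hinge keeps the handle at any angle it is left at: upright at first; it folds 94 degrees towards the plate's -x, 6 the other way.
- cutlery_bin: fixed deep narrow open steel bin, 138 (own x) by 84 (y) by 88 mm high, walls and floor 4 mm, rim lip 152 by 98 mm. Origin: underside centre, on the counter. The plate in it points the same x way, so its handle is near the bin's -x end. A shorter square bin (100 by 100 by 70 mm), its insert's handle in its middle, stands 170 mm off on the +x side: a bystander.
- drying_mat: fixed dark rubber mat on the counter, 220 (own x) by 200 (y) by 4 mm thick. Origin: underside centre. A loose biscuit cutter ring, 64 mm across, stands just beyond its +x edge.
Not all that is in view belongs to the job. What is shaped like the drain_plate but turquoise is not meant.

How it is judged:
By the outcome, as a careful person would: the job done as asked, in the order asked, and still so for the second after the job is handed in, with the robot touching nothing.
It also fails if it takes over 48 s, if anything falls off the work surface, if the arm or the gripper's body presses on something with over 40 N, if the wrist force passes 120 N, or if a joint passes its speed limit or range.

## Robot

A 6-joint arm with a two-finger parallel gripper is mounted at the origin on the work surface. World frame = base frame: x ahead of the robot, y to its left, z up, the work surface at z = 0. Lengths are in mm, angles in rad, forces in N, time in s.
With the tool pointing down it reaches from about 350 to 875 mm from the base axis. Payload 4.2 kg.
Tool frame: the origin (TCP) lies at the very end of the fingers, on their centre line; the grasp point (between the pads) lies 19 mm behind it; z points along the fingers, y is the line along which they close (so a half turn about z gives the same grasp; the last joint's range is limited). The gripper opens to 85 mm and grips with 20 to 120 N. Pads are 22 mm wide; open, the fingers measure 114 mm over their backs; the gripper's body (76 mm by 85 mm) begins 54 mm behind the grasp point. The pads swing forward as they close: fully open they stand 13 mm farther back than shut.
Start: joints at [-0.884, 0.385, 0.008, 0, -1.194, -0.259], TCP at [259.306, -568.647, 231.312] pointing down, gripper open.
Joint ranges: [-3.14, 3.14], [-1.21, 2.06], [-1.07, 1.41], [-3.16, 2.05], [-2.99, -0.16], [-3.1, 3.1]. Speed limits (rad/s): [2.79, 2.79, 3.14, 3.14, 3.14, 3.14].

## Interface

Orientations are given as a unit quaternion [x, y, z, w].
In Python, from bench import arm gives the robot as it stands.
- The arm moves only by the tool servo_tool, never from a script. Its argument "rows" is a list that holds one entry, the list of rows, each a list of 7 numbers: the finger opening in mm, from 0 to 85.4, then the shift along the tool's x, y, z in mm, then the turn, a rotation vector about the tool's x, y, z in rad. A call has 1 to 10 rows; each row is the pose to reach, as a shift and turn from the pose commanded when the call began, along the tool's axes at that moment; what a row does not reach only later rows make up. A row lasts 1/8 s, in which the tool goes at most 62.5 mm and 10.7 degrees, less where a joint would pass 70% of its speed; a pose out of reach is approached as far as the arm can. A call with a gripper value outside its range is refused whole. The fingers move at their own pace and stop on an object; the grip force is fixed at half the most. Time passes only in rows, so rows that repeat a pose let the fingers close. It gives the time, the measured TCP pose, the force, the opening and the grip force at its end, in the units of the state.
- arm.read_state(): the state, without advancing time (a new reading comes with each control period).
- arm.get_image(name): name is "scene" or "top"; returns the picture (420x560x3 uint8, red, green, blue); there is no depth.
- arm.camera_params(name): a dict with "intrinsics" (3x3 intrinsics, pixels), "D" ([k1, k2, p1, p2, k3] as OpenCV has them; the pictures are not rectified), "R" (3x3) and "t" (3): a world point X has camera coordinates R X + t. Camera axes: x right, y down, z forward; pixel columns grow to the right and rows downward; lengths in mm; the calibration is good to about 2 mm. A picture is of the moment at which its call begins. camera_params takes no time and is no camera call.
- arm.job_done(): hands the job in; it is judged then, once.
The state is a dict: "clock": time; "joints": joint angles; "joint_vel": joint speeds; "joint_efforts": joint torques, N m; "position": TCP position; "ee_rot": TCP orientation; "contact_force": force on the tool from outside, world axes, zero at the start; "wrist_torque": the same for the moment, N m; "gripper_width": finger opening in mm; "grasp_force": force on a finger pad.
Only numpy, scipy, OpenCV 4.12 (cv2) and the standard library are available. Lean on these libraries where they do the work, as an engineer would, in place of code of your own. Each camera call takes 0.05 s, during which the arm holds its last target. There are 200 camera calls.

## Working session

There is one attempt and no reset: what is moved stays moved. The work goes in short steps, Python scripts to look and compute and a tool call to move; the robot and the scene stay as the last step left them, time stands still between calls to the robot, and variables do not carry over. Pictures are saved under pics/ and viewed, at most 10 in all, crops included, and the job is handed in when it is done.

Besides the shell and the picture viewer there is one more tool, called as name([rows], argument=value, ...), one row to a line, values as JSON. servo_tool: Moves the arm, as the interface text tells. Its arguments: {"type":"object","properties":{"rows":{"type":"array"}},"required":["rows"]}

```bash
mkdir -p pics; python3 - <<'E'
from bench import arm
import cv2
for n in("scene","top"):
    cv2.imwrite(f"pics/{n}0.png",arm.get_image(n)[:,:,::-1])
    p=arm.camera_params(n);print(n,p)
s=arm.read_state();print(s)
E
```

```text
scene {'intrinsics': array([[500.93457007,   0.        , 286.05390459],
       [  0.        , 500.93457007, 209.40580718],
       [  0.        ,   0.        ,   1.        ]]), 'D': array([-0.17233451,  0.        ,  0.        ,  0.        ,  0.        ]), 'R': array([[ 0.64945239,  0.76040173, -0.00089716],
       [ 0.44593533, -0.38182455, -0.80953795],
       [-0.61591662,  0.52535628, -0.58706686]]), 't': array([-259.86514194, -117.67676331, 1186.84339504])}
top {'intrinsics': array([[389.10023605,   0.        , 281.46993749],
       [  0.        , 389.10023605, 206.3541502 ],
       [  0.        ,   0.        ,   1.        ]]), 'D': array([-0.03081795,  0.        ,  0.        ,  0.        ,  0.        ]), 'R': array([[-0.02194294, -0.99964527, -0.01509454],
       [-0.98267993,  0.02434447, -0.18370495],
       [ 0.18400725,  0.01080207, -0.98286553]]), 't': array([-11.4305119 , 460.21138124, 666.86529154])}
{'clock': 0.1, 'joints': array([-8.84426659e-01,  3.85478146e-01,  6.75499959e-03, -4.19432291e-04,
       -1.19397753e+00, -2.58614930e-01]), 'joint_vel': array([ 0.0007804 , -0.00171085,  0.00407474,  0.00095107, -0.00030957,
        0.00011187]), 'joint_efforts': array([-4.40943277e-04, -3.93318665e+01,  1.88930386e+01,  4.19798434e+00,
       -2.62128699e-03, -2.35653161e-06]), 'position': array([ 259.07497718, -568.20730977,  230.33125183]), 'ee_rot': array([-2.12174818e-01,  9.77231243e-01,  9.36563193e-04, -2.59768609e-04]), 'contact_force': array([-0.63944089,  0.16781676, -1.41438604]), 'wrist_torque': array([-0.02628429,  0.0393234 ,  0.04880952]), 'grasp_force': 0.0, 'gripper_width': 85.52705932809923}
```

View pics/scene0.png

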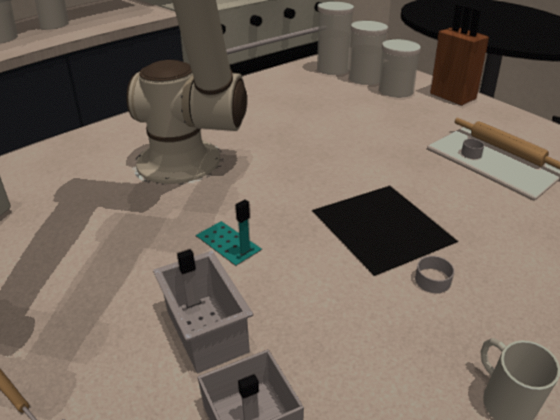

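View pics/top0.png

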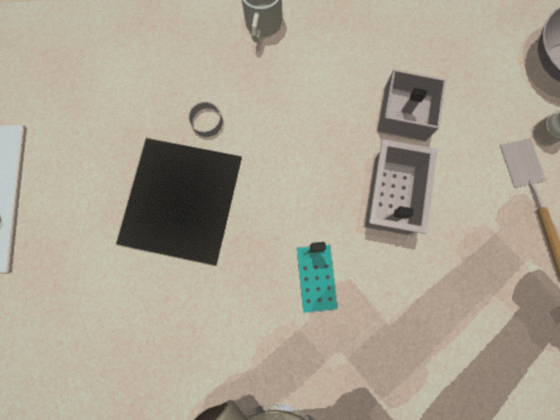

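The top view shows the narrow bin around (402,188), with its handle head at (403,212). The mat is around (180,200), the ring at (206,119), and the turquoise decoy at (318,278). In the scene view the handle head is at (187,262). Next I'll enlarge both.

```bash
python3 - <<'E'
import cv2,numpy as np
t=cv2.imread("pics/top0.png");s=cv2.imread("pics/scene0.png")
def c(i,x,y,w,h,k):
    z=cv2.resize(i[y:y+h,x:x+w],None,fx=k,fy=k,interpolation=cv2.INTER_CUBIC)
    for j in range(0,w,10): cv2.line(z,(j*k,0),(j*k,6 if (x+j)%50 else 14),(0,0,255),1)
    for j in range(0,h,10): cv2.line(z,(0,j*k),(6 if (y+j)%50 else 14,j*k),(0,0,255),1)
    return z
cv2.imwrite("pics/crop1.png",np.hstack([c(t,360,130,80,120,5),c(s,150,240,80,120,5)]))
E
```

```text
(no output)
```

View pics/crop1.png

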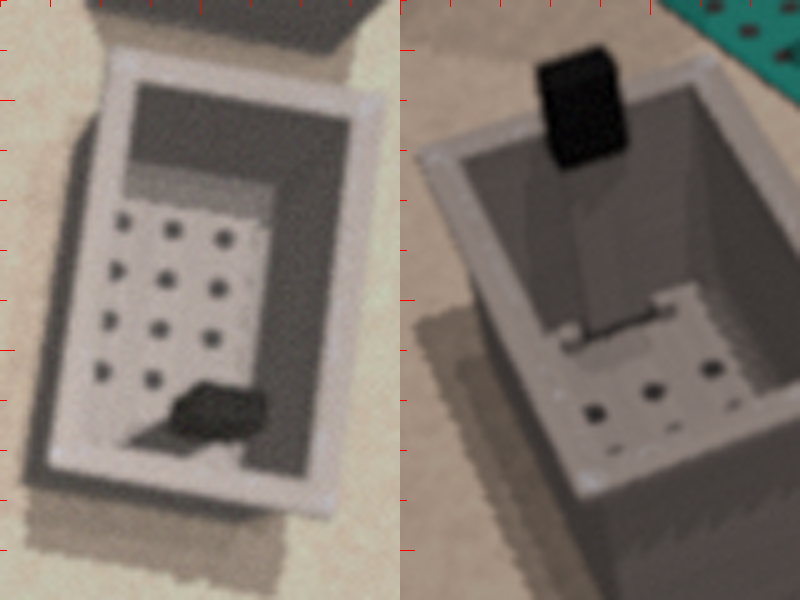

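```bash
cat > h.py <<'E'
from bench import arm
import cv2,numpy as np
def ray(n,uv):
    p=arm.camera_params(n);q=cv2.undistortPoints(np.array([[uv]],float),p["intrinsics"],p["D"])[0,0]
    R=p["R"];return -R.T@p["t"],R.T@np.array([*q,1])
def onz(n,uv,z):
    c,d=ray(n,uv);return c+d*(z-c[2])/d[2]
def tri(a,b):
    c1,d1=ray("top",a);c2,d2=ray("scene",b)
    l=np.linalg.lstsq(np.c_[d1,-d2],c2-c1,rcond=None)[0]
    A,B=c1+l[0]*d1,c2+l[1]*d2;return (A+B)/2,np.linalg.norm(A-B)
E
python3 - <<'E'
from h import *
np.set_printoptions(precision=1,suppress=True)
def rep(n,pts,z):
    P=np.array([onz(n,p,z)[:2] for p in pts]);print(n,P.tolist() and P, "c",P.mean(0),"sides",np.linalg.norm(np.roll(P,-1,0)-P,axis=1))
    for i in range(4):
        e=P[(i+1)%4]-P[i];print(np.degrees(np.arctan2(e[1],e[0])).round(1),end=" ")
    print()
# TL,TR,BR,BL
rep("top",[(382,139.6),(436.4,149.4),(426,233.4),(370,223.4)],88)
rep("scene",[(154.,271.5),(212,252),(248,315),(187,339)],88)
rep("top",[(147,139),(242,155),(217,264),(118,243)],4)
rep("scene",[(313,215),(391,188),(456,236),(376,269)],4)
print(tri((404,212.4),(186.4,261.4)))
E
```

```text
top [[ 566.4 -202.1]
 [ 546.  -296.2]
 [ 399.1 -264.5]
 [ 418.4 -171.4]] c [ 482.5 -233.5] sides [ 96.3 150.4  95.1 151.2]
-102.2 167.8 78.3 -11.7 
scene [[ 405.5 -266.8]
 [ 424.8 -173.8]
 [ 566.3 -210. ]
 [ 548.7 -296.8]] c [ 486.3 -236.8] sides [ 95.  146.1  88.6 146.3]
78.3 -14.3 -101.4 168.2 
top [[611.4 245.3]
 [572.3  54. ]
 [359.8 101.8]
 [403.5 292.6]] c [486.7 173.4] sides [195.3 217.7 195.7 213.2]
-101.5 167.3 77.1 -12.8 
scene [[375.2  92.2]
 [413.8 288.6]
 [605.4 256. ]
 [564.   67.8]] c [489.6 176.2] sides [200.2 194.3 192.6 190.3]
78.9 -9.7 -102.4 172.6 
(array([ 433.5, -224.8,  103.7]), np.float64(1.3619495661739345))
```

```bash
cat >> h.py <<'E'
from scipy.spatial.transform import Rotation as Ro
def target(yawy): # tool down, tool y at world yaw
    y=np.array([np.cos(yawy),np.sin(yawy),0]);z=np.array([0,0,-1.]);return Ro.from_matrix(np.c_[np.cross(y,z),y,z])
def go(P,yawdeg=78):
    s=arm.read_state();R=Ro.from_quat(s["ee_rot"])
    print("shift",R.inv().apply(np.array(P)-s["position"]).round(1),"turn",(R.inv()*target(np.radians(yawdeg))).as_rotvec().round(3))
E
python3 -c "
from h import *
go((433.5,-224,160))"
```

```text
shift [-301.5  240.7   70.8] turn [ 0.002 -0.001  0.637]
```

servo_tool([
  [[40, -45, 36, 5, 0, 0, 0.1], [40, -90, 72, 10, 0, 0, 0.2], [40, -135, 108, 15, 0, 0, 0.3], [40, -180, 144, 20, 0, 0, 0.4], [40, -225, 180, 30, 0, 0, 0.5], [40, -270, 216, 40, 0, 0, 0.6], [40, -301, 240, 50, 0, 0, 0.637], [40, -301, 240, 60, 0, 0, 0.637], [40, -301, 240, 60, 0, 0, 0.637]],
])

```text
clock: 1.23
position: [432.7, -225.3, 170.3]
ee_rot: [0.104, 0.995, 0.0, -0.001]
contact_force: [-0.6, -0.9, -0.2]
gripper_width: 40.3
grasp_force: 0.0
```

```bash
python3 - <<'E'
from h import *
go((433.5,-224,93));print(arm.read_state()["position"],arm.read_state()["gripper_width"])
t=arm.get_image("top")[130:250,360:440,::-1];s=arm.get_image("scene")[200:320,150:230,::-1]
cv2.imwrite("pics/c2.png",cv2.resize(np.hstack([t,s]),None,fx=5,fy=5,interpolation=cv2.INTER_CUBIC))
E
```

```text
shift [-0.7  1.4 77.3] turn [ 0.    -0.003  0.001]
[ 432.74099987 -225.30209415  170.32768514] 40.27541626151613
```

View pics/c2.png

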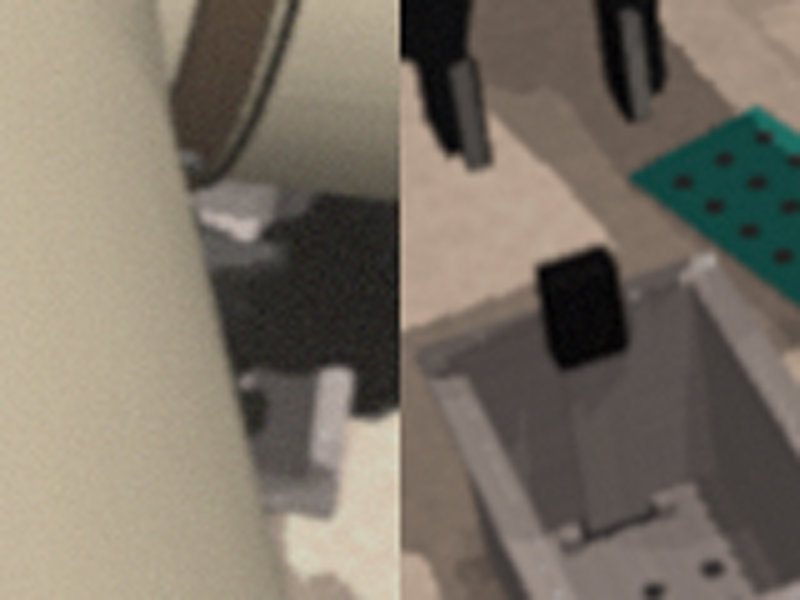

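The fingers straddle the head: tips at crop (480,165) and (640,118), head at (582,305), which fits once perspective is allowed for. I'll go down to 93 mm and grip.

servo_tool([
  [[40, -1, 1, 20, 0, 0, 0], [40, -1, 1, 40, 0, 0, 0], [40, -1, 1, 60, 0, 0, 0], [40, -1, 1, 77, 0, 0, 0], [40, -1, 1, 77, 0, 0, 0]],
])

```text
clock: 1.95
position: [433.8, -225.5, 93.6]
ee_rot: [0.105, 0.994, 0.0, -0.001]
contact_force: [0.4, -0.4, 0.7]
gripper_width: 40.0
grasp_force: 0.0
```

servo_tool([
  [[15, 0, 0, 0, 0, 0, 0], [15, 0, 0, 0, 0, 0, 0], [15, 0, 0, 0, 0, 0, 0], [15, 0, 0, 0, 0, 0, 0], [15, 0, 0, 0, 0, 0, 0]],
])

```text
clock: 2.58
position: [435.4, -225.1, 95.3]
ee_rot: [0.104, 0.995, -0.0, 0.001]
contact_force: [-1.0, -3.9, 6.3]
gripper_width: 22.7
grasp_force: 60.1
```

servo_tool([
  [[15, 0, 0, -6, 0, 0, 0], [15, -1, 0, -14, 0, 0, 0], [15, -2, 0, -24, 0, 0, 0], [15, -3, 0, -34, 0, 0, 0], [15, -4, 0, -44, 0, 0, 0], [15, -5, 0, -54, 0, 0, 0], [15, -5, 0, -64, 0, 0, 0], [15, -5, 0, -74, 0, 0, 0], [15, -5, 0, -74, 0, 0, 0]],
])

```text
clock: 3.7
position: [439.4, -225.7, 169.3]
ee_rot: [0.104, 0.995, -0.0, -0.0]
contact_force: [-1.4, 0.6, 0.8]
gripper_width: 23.2
grasp_force: 59.5
```

```bash
python3 - <<'E'
from h import *
t=arm.get_image("top")[90:250,340:480,::-1];s=arm.get_image("scene")[160:320,120:260,::-1]
cv2.imwrite("pics/c3.png",cv2.resize(np.hstack([t,s]),None,fx=2.8,fy=2.8,interpolation=cv2.INTER_CUBIC))
E
```

```text
(no output)
```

View pics/c3.png

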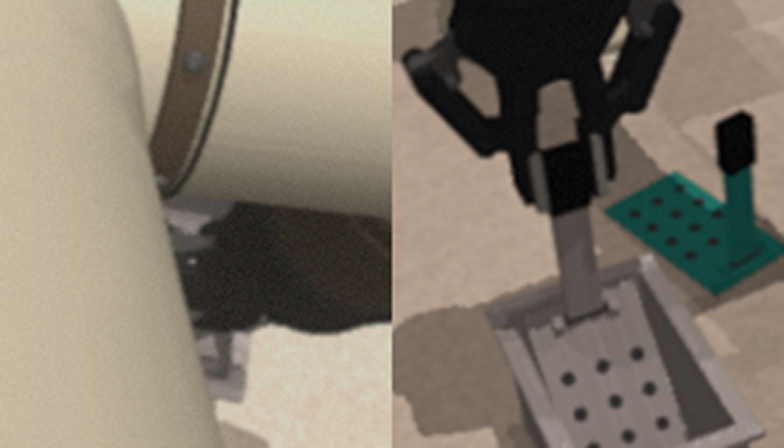

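The plate is tipping handle edge first, with the hinge at crop (590,310) near the rim. I'll keep lifting.

servo_tool([
  [[15, 0, 0, -14, 0, 0, 0], [15, 0, 0, -28, 0, 0, 0], [15, 0, 0, -42, 0, 0, 0], [15, 0, 0, -56, 0, 0, 0], [15, 0, 0, -70, 0, 0, 0], [15, 0, 0, -84, 0, 0, 0], [15, 0, 0, -98, 0, 0, 0], [15, 0, 0, -112, 0, 0, 0], [15, 0, 0, -128, 0, 0, 0], [15, 0, 0, -145, 0, 0, 0]],
])

```text
clock: 5.05
position: [439.5, -225.6, 314.1]
ee_rot: [0.104, 0.995, 0.0, -0.0]
contact_force: [0.4, -0.1, -2.2]
gripper_width: 22.6
grasp_force: 59.1
```

```bash
python3 - <<'E'
from h import *
go((432,173,310))
t=arm.get_image("top")[90:250,340:480,::-1];s=arm.get_image("scene")[120:280,120:260,::-1]
cv2.imwrite("pics/c4.png",cv2.resize(np.hstack([t,s]),None,fx=2.8,fy=2.8,interpolation=cv2.INTER_CUBIC))
E
```

```text
shift [ 90.2 388.4   4.2] turn [ 0. -0.  0.]
```

View pics/c4.png

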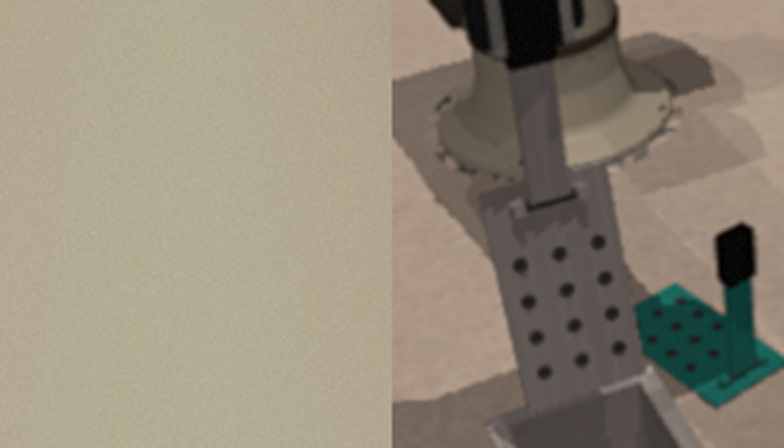

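The plate now hangs about 75° with its lower edge about 35 mm above the rim. Next I'll carry it over the mat.

servo_tool([
  [[15, 0, 20, 0, 0, 0, 0], [15, 0, 58, 0, 0, 0, 0], [15, -1, 103, 0, 0, 0, 0], [15, -1, 150, 0, 0, 0, 0], [15, -1, 197, 0, 0, 0, 0], [15, -2, 244, 0, 0, 0, 0], [15, -2, 290, 0, 0, 0, 0], [15, -2, 332, 0, 0, 0, 0], [15, -2, 366, 0, 0, 0, 0], [15, -2, 390, 0, 0, 0, 0]],
])

```text
clock: 6.4
position: [522.5, 156.8, 312.4]
ee_rot: [0.104, 0.995, -0.0, -0.001]
contact_force: [-0.3, -1.0, -1.5]
gripper_width: 23.1
grasp_force: 59.4
```

servo_tool([
  [[15, 0, 8, 3, 0, 0, 0], [15, 0, 11, 13, 0, 0, 0], [15, 0, 11, 28, 0, 0, 0], [15, 0, 11, 43, 0, 0, 0], [15, 0, 11, 58, 0, 0, 0], [15, 0, 11, 73, 0, 0, 0], [15, 0, 11, 86, 0, 0, 0], [15, 0, 11, 96, 0, 0, 0], [15, 0, 11, 100, 0, 0, 0], [15, 0, 11, 100, 0, 0, 0]],
])

```text
clock: 7.65
position: [525.0, 166.2, 213.3]
ee_rot: [0.104, 0.995, -0.0, 0.0]
contact_force: [0.6, -0.3, -3.2]
gripper_width: 22.5
grasp_force: 59.4
```

```bash
python3 - <<'E'
from h import *
go((525,166,200))
t=arm.get_image("top")[120:280,110:250,::-1];s=arm.get_image("scene")[120:280,310:450,::-1]
cv2.imwrite("pics/c5.png",cv2.resize(np.hstack([t,s]),None,fx=2.8,fy=2.8,interpolation=cv2.INTER_CUBIC))
E
```

```text
shift [-0.  -0.2 13.3] turn [-0.  0.  0.]
```

View pics/c5.png

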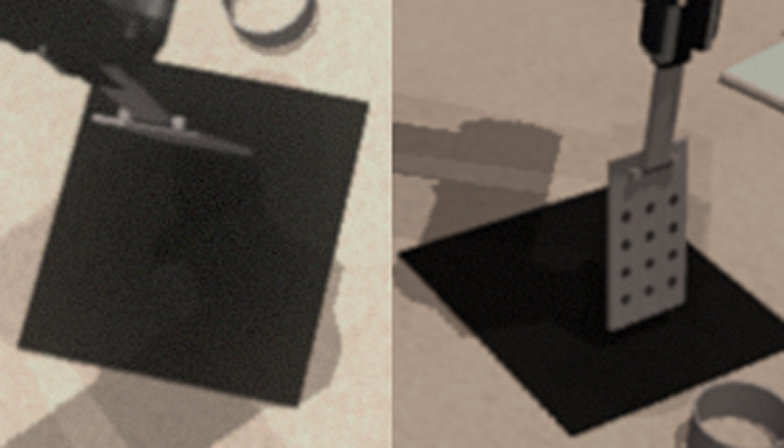

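```bash
python3 - <<'E'
from h import *
f=lambda x,y:(310+(x-392)/2.8,120+y/2.8)
g=lambda x,y:(110+x/2.8,120+y/2.8)
h=np.array([525,166,131.]);d=np.array([.978,-.208,0])
for z in(21,23,25):
    m=(onz("scene",f(611,331),z)+onz("scene",f(686,303),z))/2;print(z,m.round(1),(m-h)@d,(m-h)@[.208,.978,0])
for z in(23,):
    m=onz("top",g(252,153),z);print(m,(m-h)@d,(m-h)@[.208,.978,0])
E
```

```text
21 [541.6 163.7  21. ] 16.741278106161527 1.1842409155603584
23 [543.  161.5  23. ] 18.580338446118613 -0.660288130313188
25 [544.5 159.3  25. ] 20.4193987860758 -2.504817176186655
[529.02539103 132.48101971  23.        ] 10.908780323855966 -31.94428139207169
```

The plate hangs at about 80° over the mat, with its lower edge at crop (648,317) and roughly 18 mm up. I'll shift +8 mm, touch down, then follow the lay-down arc.

servo_tool([
  [[15, -4, 0, 6, 0, 0, 0], [15, -8, 0, 11, 0, 0, 0], [15, -8, 0, 14, 0, 0, 0], [15, -8, 0, 16, 0, 0, 0], [15, -8, 0, 17, 0, 0, 0], [15, -8, 0, 17, 0, 0, 0]],
])

```text
clock: 8.5
position: [532.9, 164.4, 196.9]
ee_rot: [0.104, 0.995, -0.0, 0.0]
contact_force: [-1.2, -0.9, 0.7]
gripper_width: 22.7
grasp_force: 59.8
```

servo_tool([
  [[15, 5, 0, 1, 0, 0, 0], [15, 10, 0, 2.5, 0, 0, 0], [15, 15, 0, 3.5, 0, 0, 0], [15, 19, 0, 4.5, 0, 0, 0], [15, 24, 0, 6, 0, 0, 0], [15, 28, 0, 7.5, 0, 0, 0], [15, 33, 0, 9, 0, 0, 0], [15, 37, 0, 11, 0, 0, 0], [15, 41, 0, 13.5, 0, 0, 0], [15, 45.5, 0, 16, 0, 0, 0]],
])

```text
clock: 9.75
position: [487.5, 174.0, 180.0]
ee_rot: [0.104, 0.995, -0.0, -0.001]
contact_force: [-3.7, -0.0, 3.5]
gripper_width: 22.6
grasp_force: 60.3
```

```bash
python3 - <<'E'
from h import *
t=arm.get_image("top")[120:280,110:250,::-1];s=arm.get_image("scene")[120:280,310:450,::-1]
cv2.imwrite("pics/c6.png",cv2.resize(np.hstack([t,s]),None,fx=2.8,fy=2.8,interpolation=cv2.INTER_CUBIC))
E
```

```text
(no output)
```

View pics/c6.png

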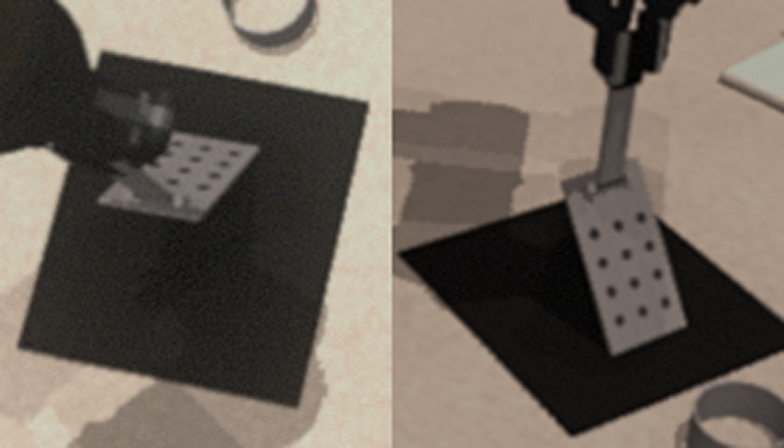

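The lower edge rests on the mat at crop (648,340) and the plate is tilting correctly, at about 55°. I'll continue along the arc.

servo_tool([
  [[15, 5, 0, 3, 0, 0, 0], [15, 10, 0, 7, 0, 0, 0], [15, 15.5, 0, 11.5, 0, 0, 0], [15, 20, 0, 15.5, 0, 0, 0], [15, 25, 0, 20, 0, 0, 0], [15, 29, 0, 25, 0, 0, 0], [15, 32.5, 0, 29.5, 0, 0, 0], [15, 36, 0, 34, 0, 0, 0], [15, 38.5, 0, 38.5, 0, 0, 0], [15, 41, 0, 43, 0, 0, 0]],
])

```text
clock: 11.1
position: [448.2, 182.8, 137.2]
ee_rot: [0.104, 0.995, 0.0, 0.0]
contact_force: [1.4, -0.4, -1.1]
gripper_width: 23.0
grasp_force: 59.5
```

servo_tool([
  [[15, 2.5, 0, 5, 0, 0, 0], [15, 4.5, 0, 10, 0, 0, 0], [15, 6, 0, 15, 0, 0, 0], [15, 7.5, 0, 20, 0, 0, 0], [15, 8.5, 0, 25, 0, 0, 0], [15, 9.5, 0, 30, 0, 0, 0], [15, 10, 0, 34, 0, 0, 0], [15, 10, 0, 37, 0, 0, 0], [15, 10, 0, 39, 0, 0, 0], [15, 10, 0, 39, 0, 0, 0]],
])

```text
clock: 12.35
position: [438.2, 184.3, 98.1]
ee_rot: [0.105, 0.995, -0.0, -0.0]
contact_force: [0.1, -0.1, -2.8]
gripper_width: 22.8
grasp_force: 59.5
```

```bash
python3 - <<'E'
from h import *
print(arm.read_state()["contact_force"])
t=arm.get_image("top")[120:280,110:250,::-1];s=arm.get_image("scene")[120:280,310:450,::-1]
cv2.imwrite("pics/c7.png",cv2.resize(np.hstack([t,s]),None,fx=2.8,fy=2.8,interpolation=cv2.INTER_CUBIC))
E
```

```text
[ 0.14404397 -0.1465679  -2.78336753]
```

View pics/c7.png

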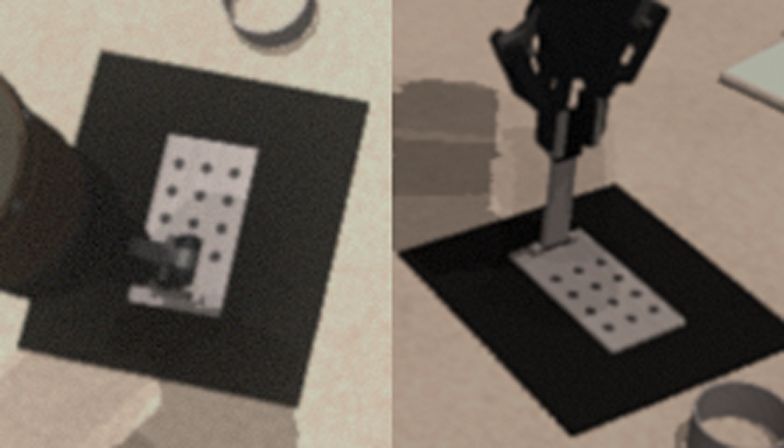

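The plate is nearly flat, with its centre at top crop (194,224) against the mat's (196,226). I'll lower the last few millimetres.

servo_tool([
  [[15, 0, 0, 1, 0, 0, 0], [15, 0, 0, 2, 0, 0, 0], [15, 0, 0, 3, 0, 0, 0], [15, 0, 0, 3, 0, 0, 0]],
])

```text
clock: 12.95
position: [438.4, 184.5, 95.3]
ee_rot: [0.104, 0.995, -0.0, 0.0]
contact_force: [0.0, -0.4, -1.0]
gripper_width: 23.0
grasp_force: 59.7
```

servo_tool([
  [[15, 0, 0, 0.5, 0, 0, 0], [15, 0, 0, 1, 0, 0, 0], [15, 0, 0, 1, 0, 0, 0]],
])

```text
clock: 13.32
position: [438.6, 184.5, 95.3]
ee_rot: [0.104, 0.995, -0.0, 0.0]
contact_force: [-1.9, -2.2, 7.2]
gripper_width: 22.7
grasp_force: 60.6
```

Contact is firm, so I'll release gently and withdraw straight up.

servo_tool([
  [[24, 0, 0, 0, 0, 0, 0], [28, 0, 0, 0, 0, 0, 0], [34, 0, 0, 0, 0, 0, 0], [45, 0, 0, 0, 0, 0, 0], [50, 0, 0, 0, 0, 0, 0], [50, 0, 0, -10, 0, 0, 0], [50, 0, 0, -30, 0, 0, 0], [50, 0, 0, -60, 0, 0, 0], [50, 0, 0, -100, 0, 0, 0], [50, 0, 0, -120, 0, 0, 0]],
])

```text
clock: 14.58
position: [439.2, 185.1, 217.4]
ee_rot: [0.104, 0.995, 0.002, 0.002]
contact_force: [0.4, -0.2, -0.5]
gripper_width: 49.9
grasp_force: 0.0
```

servo_tool([
  [[50, 0, 0, 0, 0, 0, 0], [50, 0, 0, 0, 0, 0, 0], [50, 0, 0, 0, 0, 0, 0], [50, 0, 0, 0, 0, 0, 0]],
])

```text
clock: 15.08
position: [438.1, 184.3, 213.5]
ee_rot: [0.104, 0.995, -0.001, -0.001]
contact_force: [0.2, 0.1, 0.1]
gripper_width: 50.2
grasp_force: 0.0
```

```bash
python3 - <<'E'
from h import *
t=arm.get_image("top")[120:280,110:250,::-1];s=arm.get_image("scene")[120:280,310:450,::-1]
cv2.imwrite("pics/c8.png",cv2.resize(np.hstack([t,s]),None,fx=2.8,fy=2.8,interpolation=cv2.INTER_CUBIC))
E
```

```text
(no output)
```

View pics/c8.png

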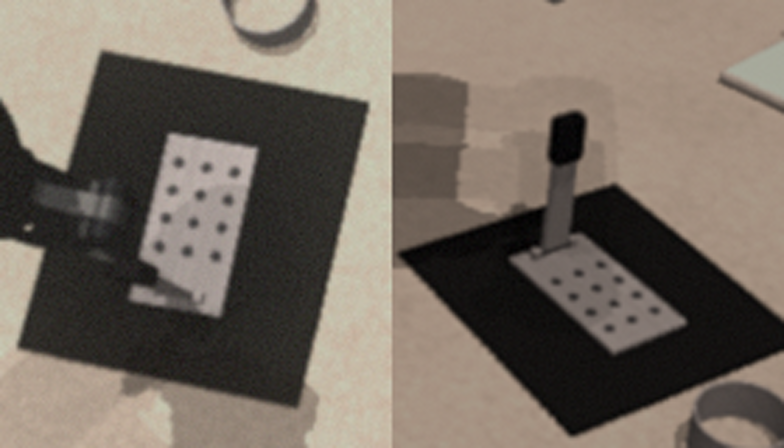

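The plate lies flat and centred at top crop (194,225), its handle stands upright, and the gripper is clear.

```bash
python3 -c "
from bench import arm
print(arm.job_done())"
```

```text
the job is handed in; nothing more can be done
None
```

The drain plate was lifted out of the narrow bin handle edge first, laid flat in the middle of the drying mat and released; I handed the job in after about 15 s of the 48 s allowed, with the gripper clear of everything.

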